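# Two card decks tilted into the card box

## Task

Tidy the bar top: pick up the pile of two card decks together and put it in the dark wooden card box with the cut-out sides. Tilt the held pile by about 15 degrees so that one short edge goes down into the box first, along an end wall, then lay the pile down flat on the box floor, one deck on the other, and let go. Leave the single deck where it lies.

Things in the scene. Friction and masses are not known exactly. Their poses are not given: they have to be found in the camera images.
- pack_low: A boxed deck of playing cards, a closed rigid carton 90 mm long (its x axis), 64 mm wide (y) and 18 mm thick (z), pale with a dark framed back, about 95 g; origin at the centre of its underside. The lower deck of the pile: another deck lies exactly on it, edges flush, so the pile is 36 mm high. It lies flat on the bar top.
- pack_high: A boxed deck of playing cards, a closed rigid carton 90 mm long (its x axis), 64 mm wide (y) and 18 mm thick (z), pale with a dark framed back, about 95 g; origin at the centre of its underside. The upper deck of the pile, loose on pack_low, edges flush. Gripping the two 64 mm apart long sides of the pile at mid-length, with the fingers low enough to press on both decks, carries both.
- single_pack: A boxed deck of playing cards, a closed rigid carton 90 mm long (its x axis), 64 mm wide (y) and 18 mm thick (z), pale with a dark framed back, about 95 g; origin at the centre of its underside. A third deck of the same look, lying alone and flat on the bar top (18 mm high). It is not part of the job.
- card_box: Open dark wooden box, fixed. Outside 112 (its x) x 86 mm (y), inside 102 x 76; walls 5, floor 5 thick; rim 29 mm above the bar top. Origin: centre of underside. End walls (+x, -x) whole; each long side is cut out over its middle 62 mm down to the floor, for fingers. Tilted 15 degrees, the pile's low edge must be 7 to 15 mm in from the end wall. Either end first, either way round.
Not all that is in view belongs to the job. Leave any orange or pink look-alike of the pack_high alone.

How it is judged:
By the outcome, as a careful person would: the job done as asked, in the order asked, and still so for the second after the job is handed in, with the robot touching nothing.
It also fails if it takes over 42 s, if anything falls off the work surface, if the arm or the gripper's body presses on something with over 40 N, if the wrist force passes 120 N, or if a joint passes its speed limit or range.

## Robot

A 6-joint arm with a two-finger parallel gripper is mounted at the origin on the work surface. World frame = base frame: x ahead of the robot, y to its left, z up, the work surface at z = 0. Lengths are in m, angles in rad, forces in N, time in s.
With the tool pointing down it reaches from about 0.25 to 0.8 m from the base axis. Payload 3.9 kg.
Tool frame: the origin (TCP) lies where the fingers leave the gripper's body, on its centre line; the fingertips stand tips_ahead ahead of it and the grasp point (between the pads) lies 54 mm ahead of it (tips_ahead is the distance from the TCP to the fingertips, in m); z points along the fingers, y is the direction in which the jaws open and shut (so a half turn about z gives the same grasp; the last joint's range is limited). The gripper opens to 85 mm and grips with 20 to 120 N. Pads are 22 mm wide; open, the fingers measure 114 mm over their backs; the gripper's body (76 mm by 85 mm) begins 54 mm behind the grasp point. The pads swing forward as they close: fully open they stand 13 mm farther back than shut.
Start: joints at [-1.298, 0.26, -0.138, 1.173, 0, 1.571], TCP at [0.141, -0.506, 0.304] pointing down, gripper open.
Joint ranges: [-2.78, 2.78], [-0.83, 1.72], [-1.28, 1.37], [-1.9, 2.12], [-1.57, 1.48], [-3.14, 3.14]. Speed limits (rad/s): [2.57, 2.57, 3.14, 3.14, 3.14, 3.14].

## Interface

Orientations are given as a 3x3 rotation matrix whose columns are the frame's x, y, z axes.
In Python, from cell import get_state, grab_frame, job_done, tips_ahead gives the robot as it stands. The module is installed in compiled form; this text tells all that it offers.
- The arm moves only by the tool arm_command, never from a script. Its argument "moves" is a list of rows, each a list of 3 entries, a list of its own where there are three numbers: the finger opening in mm, from 0 to 85.4, then the shift along the world's x, y, z in mm, then the turn about the world's z in degrees. In form: [[grip, [dx, dy, dz], spin], ...]. A call has exactly 10 rows; each row shifts and turns the commanded pose from where the row before left it; what a row does not reach is not made up. A row lasts 1/10 s, in which the tool goes at most 50 mm and 8.59 degrees, less where a joint would pass 70% of its speed; a pose out of reach is approached as far as the arm can. A call is refused whole if a number of a shift passes 50 or a number of a turn 8.59, either way. A call with a gripper value outside its range is refused whole. The fingers move at their own pace and stop on an object; "grip_force" is the grip in N (left out, the last holds). Time passes only in rows, so rows that do not move let the fingers close, or fill a call up. It gives the time, the measured TCP pose, the force and the opening at its end, in the units of the state.
- get_state(): the state, without advancing time (a new reading comes with each control period).
- grab_frame(name): name is "scene" or "top" or "wrist"; returns a dict with "color" (480x640x3 uint8, red, green, blue), "camera_matrix" (3x3 intrinsics, pixels), "rvec" (rotation vector, rad) and "tvec" (3), from world to camera coordinates, as OpenCV has them; the wrist camera has in their place "hand_eye" (4x4, takes a point from camera to tool coordinates, whose origin is the TCP and whose axes are the flange's). Camera axes: x right, y down, z forward; pixel columns grow to the right and rows downward; lengths in m; the calibration is good to about 2 mm. A picture is of the moment at which its call begins: read the wrist's pose just before it. There is no depth.
- job_done(): hands the job in, once; it reports no verdict.
The state is a dict: "clock": time; "joint_pos": joint angles; "dq": joint speeds; "effort": joint torques, N m; "ee_pos": TCP position; "tool_rot": TCP orientation; "contact_force": force on the tool from outside, world axes, zero at the start; "wrist_torque": the same for the moment, N m; "grip_width": finger opening in m.
Only numpy, scipy, OpenCV 4.12 (cv2) and the standard library are available. Lean on these libraries where they do the work, as an engineer would, in place of code of your own. Each camera call takes 0.05 s, during which the arm holds its last target. There are 200 camera calls.

## Working session

There is one attempt and no reset: what is moved stays moved. The work goes in short steps, Python scripts to look and compute and a tool call to move; the robot and the scene stay as the last step left them, time stands still between calls to the robot, and variables do not carry over. Pictures are saved under pics/ and viewed, about 8 in all and at most 12, crops included, and the job is handed in when it is done.

Besides the shell and the picture viewer there is one more tool, called after "Request:" as a command line: name --argument value ..., lists and objects as JSON in quotes. arm_command: Moves the arm, as the interface text tells. Its arguments: {"type":"object","properties":{"moves":{"type":"array"},"grip_force":{"type":"number"}},"required":["moves"]}

```bash
mkdir -p pics
cat > h.py <<'E'
import numpy as np, cv2
from cell import *
def save(name,fn):
    s=get_state(); f=grab_frame(name); cv2.imwrite('pics/'+fn,f['color'][:,:,::-1])
    if name=='wrist':
        T=np.eye(4); T[:3,:3]=np.array(s['tool_rot']); T[:3,3]=s['ee_pos']; M=T@np.array(f['hand_eye']); R,c=M[:3,:3],M[:3,3]
    else:
        Rc=cv2.Rodrigues(np.array(f['rvec'],float))[0]; R=Rc.T; c=-R@np.array(f['tvec'],float).ravel()
    np.savez('pics/'+fn+'.npz',K=f['camera_matrix'],R=R,c=c,img=f['color'])
def ray(fn,px,z):
    d=np.load('pics/'+fn+'.npz'); p=np.array(px,float).reshape(-1,2)
    v=(d['R']@np.linalg.inv(d['K'])@np.c_[p,np.ones(len(p))].T).T
    return d['c']+v*((z-d['c'][2])/v[:,2])[:,None]
def proj(fn,P):
    d=np.load('pics/'+fn+'.npz'); q=(np.array(P)-d['c'])@d['R']@d['K'].T; return q[:,:2]/q[:,2:]
E
python3 - <<'E'
from h import *
s=get_state(); print(s); print(tips_ahead() if callable(tips_ahead) else tips_ahead)
save('scene','s0.png'); save('top','t0.png')
for n in('s0','t0'):
    d=np.load(f'pics/{n}.png.npz'); print(n,d['c'],d['R'][:,2])
E
```

```text
{'clock': 0.0, 'joint_pos': array([-1.29804063e+00,  2.60694393e-01, -1.39384046e-01,  1.17267351e+00,
       -2.50672318e-05,  1.57079722e+00]), 'dq': array([-6.62429491e-04,  9.92061132e-05,  4.03961715e-04,  9.62809629e-04,
       -2.33695751e-03, -4.82190869e-04]), 'effort': array([ 2.18496069e-03, -4.05680108e+01,  2.53919828e+01,  1.85477897e-02,
        1.33566459e-04, -6.69848006e-06]), 'ee_pos': array([ 0.14127782, -0.50507881,  0.30305364]), 'tool_rot': array([[ 9.63032434e-01,  2.69384905e-01, -5.50958074e-04],
       [ 2.69385467e-01, -9.63030606e-01,  1.87657345e-03],
       [-2.50689266e-05, -1.95562120e-03, -9.99998087e-01]]), 'contact_force': array([ 0.06649879,  0.16884269, -0.68631112]), 'wrist_torque': array([0.00405646, 0.01514612, 0.00084926]), 'grip_width': 0.08557469475798747}
0.0726
s0 [1.06854824 0.24121666 0.89811062] [-0.51789342 -0.29682931 -0.80229593]
t0 [ 0.33140016 -0.03782607  1.05169238] [ 0.17837308 -0.01078381 -0.98390383]
```

View pics/s0.png

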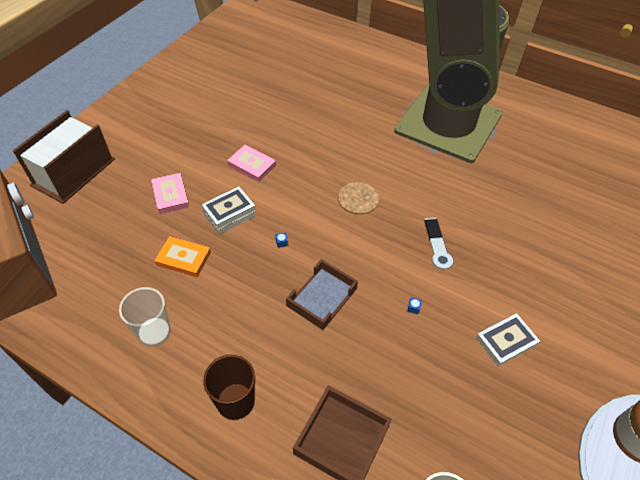

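View pics/t0.png

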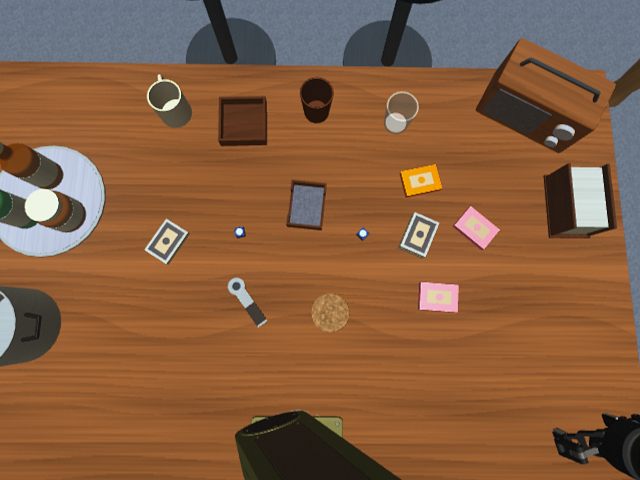

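The scene view shows two pale decks: (229,208), which has two layers, so it is the pile (top view 419,234), and (508,338), one layer, the single (top view 166,241). The orange and pink decks are look-alikes. The box with cut-out sides is at scene (322,293), top (307,204). The plain tray at top (243,121) has whole sides and is not it.

Run:
```python
from h import *
def deck(fn,roi,z):
    im=np.load(f'pics/{fn}.npz')['img']; x0,y0,x1,y1=roi; c=im[y0:y1,x0:x1].astype(int)
    hsv=cv2.cvtColor(im[y0:y1,x0:x1],cv2.COLOR_RGB2HSV)
    # not wood: wood is saturated
    m=((hsv[...,1]<105)).astype(np.uint8); m=cv2.morphologyEx(m,cv2.MORPH_OPEN,np.ones((3,3)))
    cs=max(cv2.findContours(m,0,2)[0],key=cv2.contourArea).reshape(-1,2)+[x0,y0]
    W=ray(fn,cs,z)[:,:2]
    r=cv2.minAreaRect((W*1000).astype(np.float32)); print(fn,roi,'c',np.round(r[0],1),'size',np.round(r[1],1),'ang',round(r[2],1),'corners',cv2.boxPoints(r).round().tolist())
deck('t0.png',(395,208,445,262),.036)
deck('t0.png',(140,215,192,268),.018)
deck('s0.png',(195,180,265,235),.036)
# box: floor of blue-grey felt & outer
deck('t0.png',(285,175,330,232),.005)
deck('s0.png',(285,260,360,330),.005)
im=np.load('pics/t0.png.npz')['img'][175:235,280:335]; im2=np.load('pics/s0.png.npz')['img'][170:335,190:365]
a=cv2.resize(im,(440,480),interpolation=2); cr=cv2.resize(np.load('pics/t0.png.npz')['img'][205:265,390:450],(350,350),interpolation=2)
A=np.zeros((600,800,3),np.uint8);A[:480,:440]=a;A[:350,450:]=cr
A2=cv2.resize(im2[5:65,0:70],(290,249),interpolation=2);A[351:600,450:740]=A2
cv2.imwrite('pics/crop.png',A[:,:,::-1])
```

```text
t0.png (395, 208, 445, 262) c [ 516.5 -281.7] size [67.2 97.1] ang 66.2 corners [[458.0, -293.0], [547.0, -332.0], [574.0, -271.0], [486.0, -231.0]]
t0.png (140, 215, 192, 268) c [498.5 317.7] size [68.5 91.8] ang 58.5 corners [[441.0, 313.0], [520.0, 265.0], [555.0, 323.0], [477.0, 371.0]]
s0.png (195, 180, 265, 235) c [ 527.  -276.3] size [ 92.2 100.2] ang 65.2 corners [[462.0, -297.0], [553.0, -339.0], [592.0, -255.0], [501.0, -213.0]]
t0.png (285, 175, 330, 232) c [594.  -14.1] size [76.4 99. ] ang 84.4 corners [[541.0, -47.0], [640.0, -57.0], [647.0, 19.0], [548.0, 29.0]]
s0.png (285, 260, 360, 330) c [586.1 -15.9] size [77.5 93.3] ang 84.5 corners [[536.0, -50.0], [629.0, -59.0], [636.0, 18.0], [543.0, 27.0]]
```

View pics/crop.png

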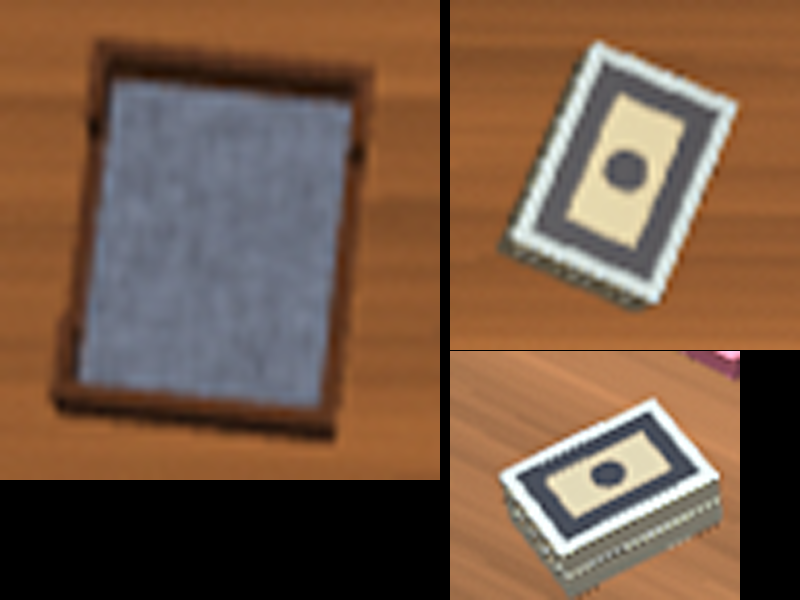

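The enlarged crop confirms two stacked cartons, so that is the pile. It sits at about (519,-281) mm with its long axis at -24°. The box is at about (592,-15) mm with its long axis at -5.6°. First I'll move above the pile.

Request:
arm_command --moves '[[85,[38,22,-5],8],[85,[38,22,-5],8],[85,[38,22,-5],8],[85,[38,22,-5],8],[85,[38,22,-5],8],[85,[38,22,-5],8],[85,[38,23,-5],8],[85,[38,23,-5],8],[85,[37,23,-5],8],[85,[37,23,-5],8]]'

```text
clock: 1.1
ee_pos: [0.5206, -0.2802, 0.2532]
tool_rot: [[-0.104, 0.995, -0.001], [0.995, 0.104, 0.0], [0.0, -0.001, -1.0]]
contact_force: [0.2, -0.9, 0.6]
grip_width: 0.0848
```

Run:
```python
from h import *
s=get_state(); print(s['clock'],s['joint_pos'],s['ee_pos'],s['tool_rot'][:,1],tips_ahead)
```

```text
1.1 [-4.93715442e-01  3.97621594e-01 -6.83597162e-02  1.10569916e+00
 -1.63410343e-04  9.72805069e-01] [ 0.52062032 -0.28022829  0.2532146 ] [ 9.94567842e-01  1.04087130e-01 -8.22712756e-04] 0.0726
```

Request:
arm_command --moves '[[85,[0,0,-8],7.5],[85,[0,0,-8],7.5],[85,[0,0,-8],7.5],[85,[0,0,-8],7.5],[85,[0,0,-8],7.5],[85,[0,0,-8],7.5],[85,[0,0,-8],7.5],[85,[0,0,-4],7.5],[85,[0,0,0],0.2],[85,[0,0,0],0]]'

```text
clock: 2.1
ee_pos: [0.5193, -0.2815, 0.1936]
tool_rot: [[-0.911, 0.412, -0.001], [0.412, 0.911, 0.0], [0.001, 0.0, -1.0]]
contact_force: [-0.8, 0.6, 0.2]
grip_width: 0.0851
```

Run:
```python
from h import *
s=get_state(); print(s['clock'],s['joint_pos'],s['ee_pos'],s['tool_rot'][:,1])
save('wrist','w1.png')
d=np.load('pics/w1.png.npz'); print(d['c'],d['R'],d['K'])
print(proj('w1.png',[[.519,-.281,.036]]))
```

```text
2.1 [-4.96710188e-01  4.35667355e-01 -1.70725741e-01  9.65251109e-01
  6.72912957e-06 -7.22822429e-02] [ 0.51925742 -0.28145561  0.19360334] [4.11799578e-01 9.11274439e-01 6.79447128e-05]
[ 0.44469557 -0.24721851  0.26380631] [[ 0.41159535  0.86394414  0.29015477]
 [ 0.91136563 -0.39066686 -0.12958431]
 [ 0.00140024  0.31777338 -0.94816566]] [[395.62616605   0.         324.30786704]
 [  0.         395.62616605 242.91138613]
 [  0.           0.           1.        ]]
[[323.45276281 251.08996067]]
```

View pics/w1.png

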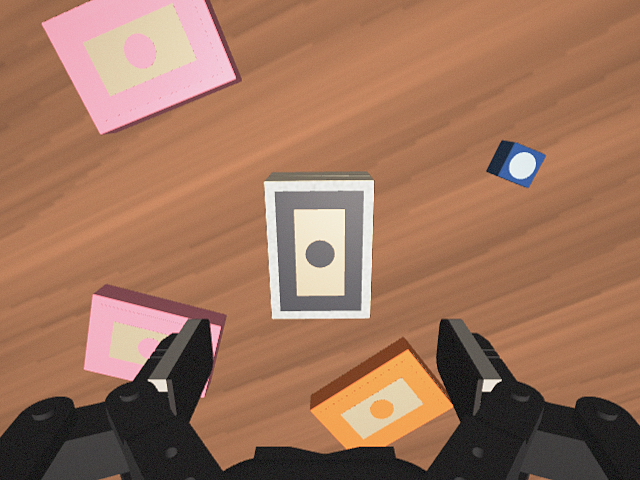

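Run:
```python
from h import *
P=ray('w1.png',[(265,181),(374,179),(370,318),(272,319)],.036)*1000
print(P.round(1),P.mean(0)); L=lambda a,b:(np.hypot(*(P[b]-P[a])[:2]),np.degrees(np.arctan2(*(P[b]-P[a])[1::-1])))
print(L(0,1),L(3,2),L(0,3),L(1,2))
s=get_state();R=s['tool_rot'];t=s['ee_pos']
d=np.load('pics/w1.png.npz')
for px,y in [((440,320),.0425),((463,319),.0425),((211,320),-.0425),((450,392),.0425)]:
    v=d['R']@np.linalg.inv(d['K'])@[*px,1]; c=R.T@(d['c']-t); w=R.T@v; k=(y-c[1])/w[1]; print(px,c+k*w)
```

```text
[[ 466.  -294.    36. ]
 [ 490.8 -236.3   36. ]
 [ 573.4 -272.5   36. ]
 [ 547.9 -330.7   36. ]] [ 519.52781177 -283.37789543   36.        ]
(np.float64(62.85813221381723), np.float64(66.73396507543622)) (np.float64(63.59006810784264), np.float64(66.3085395344001)) (np.float64(89.75084021463408), np.float64(-24.134368113730513)) (np.float64(90.21488961762006), np.float64(-23.66613007678228))
(440, 320) [0.0104434  0.0425     0.05669156]
(463, 319) [0.02260213 0.0425     0.03585743]
(211, 320) [ 0.00642398 -0.0425      0.06391047]
(450, 392) [-0.00659235  0.0425      0.03907435]
```

The pile top reads 63x90 mm, centred at (519.5,-283.4) with its axis at -23.9°, which matches the given sizes. The tips stand about 60 mm ahead when open. Next I descend and grip.

Request:
arm_command --moves '[[85,[0,-2,-18],0.3],[85,[0,0,-18],0],[85,[0,0,-18],0],[85,[0,0,-18],0],[85,[0,0,-18],0],[85,[0,0,-16],0],[85,[0,0,-10],0],[85,[0,0,-6],0],[85,[0,0,-1.5],0],[85,[0,0,0],0]]' --grip_force 30

```text
clock: 3.15
ee_pos: [0.5198, -0.2837, 0.0708]
tool_rot: [[-0.914, 0.405, 0.001], [0.405, 0.914, -0.0], [-0.001, -0.0, -1.0]]
contact_force: [0.6, -0.8, -0.3]
grip_width: 0.0851
```

Request:
arm_command --moves '[[55,[0,0,0],0],[55,[0,0,0],0],[55,[0,0,0],0],[55,[0,0,0],0],[55,[0,0,0],0],[55,[0,0,0],0],[55,[0,0,0],0],[55,[0,0,0],0],[55,[0,0,0],0],[55,[0,0,0],0]]' --grip_force 30

```text
clock: 4.15
ee_pos: [0.52, -0.284, 0.0713]
tool_rot: [[-0.914, 0.405, 0.001], [0.405, 0.914, -0.001], [-0.002, -0.0, -1.0]]
contact_force: [-0.3, -0.2, 5.5]
grip_width: 0.0639
```

Run:
```python
from h import *
save('wrist','w2.png')
```

```text
(no output)
```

View pics/w2.png

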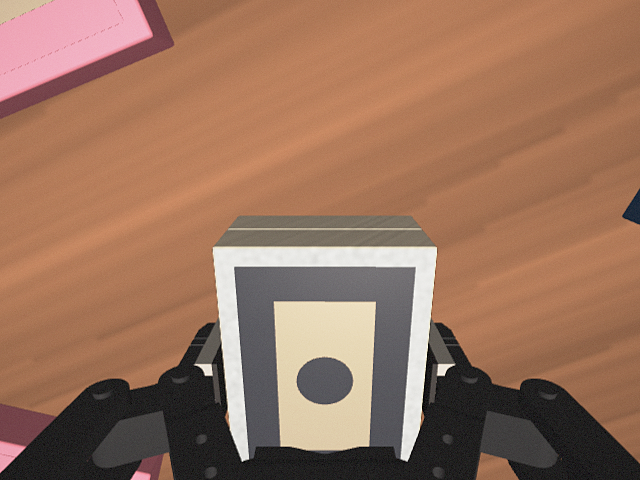

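The grip closed at 63.9 mm, with the pile flush and square between the pads. Next I lift and carry it to a point short of the box for a close look.

Request:
arm_command --moves '[[55,[0,0,3],0],[55,[0,0,8],0],[55,[0,0,12],0],[55,[0,0,14],0],[55,[0,0,14],0],[55,[0,0,14],0],[55,[0,0,12],0],[55,[0,0,8],0],[55,[0,0,3],0],[55,[0,0,0],0]]'

```text
clock: 5.2
ee_pos: [0.5196, -0.2837, 0.1588]
tool_rot: [[-0.914, 0.405, 0.001], [0.405, 0.914, -0.0], [-0.001, -0.0, -1.0]]
contact_force: [-0.7, -1.4, -2.2]
grip_width: 0.0632
```

Request:
arm_command --moves '[[55,[-2,10,0],1],[55,[-3,22,0],2],[55,[-5,32,0],2],[55,[-5,36,0],2],[55,[-5,36,0],2],[55,[-5,36,0],2],[55,[-5,36,0],2],[55,[-5,32,0],2],[55,[-3,20,0],2],[55,[-2,9,0],1.3]]'

```text
clock: 6.2
ee_pos: [0.4779, -0.0125, 0.1578]
tool_rot: [[-0.996, 0.093, -0.002], [0.093, 0.996, 0.001], [0.002, 0.0, -1.0]]
contact_force: [-0.2, -0.6, -2.5]
grip_width: 0.0636
```

Run:
```python
from h import *
s=get_state(); print(s['contact_force'],s['ee_pos'],s['grip_width'],s['clock'],s['tool_rot'][:,1],s['dq'].round(3))
save('wrist','w3.png')
```

```text
[-0.22758549 -0.58661767 -2.51864242] [ 0.47792619 -0.01247521  0.15776717] 0.06364411526871311 6.2 [9.26715344e-02 9.95696651e-01 4.06969697e-04] [ 0.155 -0.029 -0.036 -0.02  -0.023 -0.049]
```

View pics/w3.png

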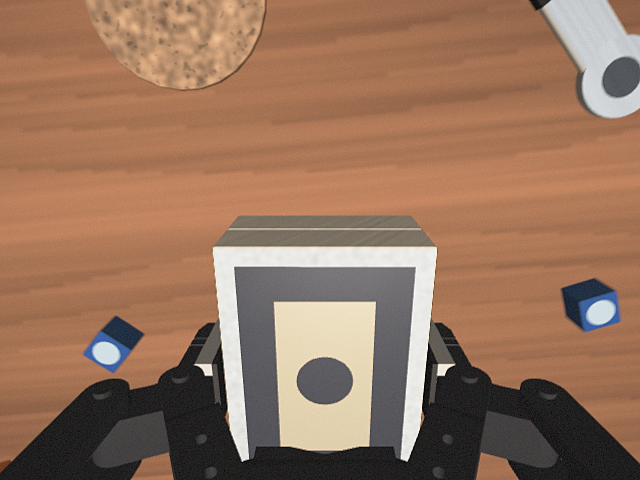

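Both decks are carried flush. The image top points toward the base, so I move past the box to look back at it.

Request:
arm_command --moves '[[55,[8,0,4],0],[55,[18,-1,4],0],[55,[28,-2,4],0],[55,[30,-2,4],0],[55,[30,-2,4],0],[55,[30,-2,4],0],[55,[30,-2,4],0],[55,[24,-1,2],0],[55,[10,0,0],0],[55,[3,0,0],0]]'

```text
clock: 7.25
ee_pos: [0.6925, -0.0283, 0.1879]
tool_rot: [[-0.995, 0.099, 0.001], [0.099, 0.995, -0.001], [-0.001, -0.0, -1.0]]
contact_force: [0.2, -0.4, -2.3]
grip_width: 0.0638
```

Run:
```python
from h import *
s=get_state(); print(s['contact_force'],s['ee_pos'],s['clock'],s['tool_rot'],s['dq'].round(3),s['joint_pos'])
save('wrist','w4.png')
```

```text
[ 0.21622354 -0.3738558  -2.29753106] [ 0.69249936 -0.02834173  0.18787443] 7.25 [[-9.95066488e-01  9.92025793e-02  1.23810866e-03]
 [ 9.92020007e-02  9.95067180e-01 -5.20469178e-04]
 [-1.28363318e-03 -3.95078581e-04 -9.99999098e-01]] [ 0.006  0.028  0.044  0.056 -0.001  0.003] [-4.07359972e-02  6.06822193e-01  1.18374589e-01  1.08109044e+00
 -4.69615773e-04  5.86294769e-02]
```

View pics/w4.png

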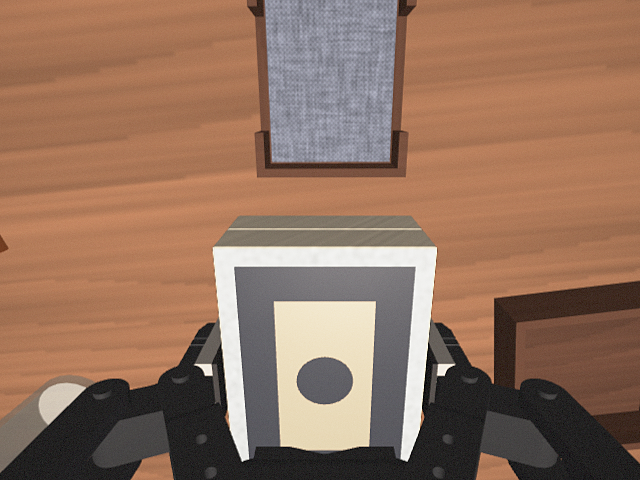

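Run:
```python
from h import *
P=ray('w4.png',[(257,177),(406.5,176)],.029)*1000; print(P.round(1),np.hypot(*(P[1]-P[0])[:2]))
u=np.array([P[1]-P[0]])[0,:2]; u/=np.hypot(*u); print('jaw ang',np.degrees(np.arctan2(u[1],u[0])))
F=ray('w4.png',[(271,163),(391,163),(266,0),(397,0)],.005)*1000; print(F.round(1))
m=P.mean(0)[:2]; inw=np.array([-u[1],u[0]]); print('box ctr',m+inw*56, inw)
s=get_state(); z=s['ee_pos'][2]-.0353
Q=ray('w4.png',[(213,247),(437,247)],z)*1000; print('pile base-side top corners',Q.round(1), 'mid tool frame',s['tool_rot'].T@(Q.mean(0)/1000-s['ee_pos']))
```

```text
[[644.1 -61.8  29. ]
 [652.   24.2  29. ]] 86.40269176889963
jaw ang 84.69758477516493
[[639.7 -56.1   5. ]
 [647.2  19.3   5. ]
 [550.2 -46.1   5. ]
 [557.4  26.7   5. ]]
box ctr [592.28844917 -13.65697433] [-0.9957208   0.09241256]
pile base-side top corners [[644.5 -54.4 152.5]
 [650.8   8.5 152.5]] mid tool frame [0.04450892 0.00076324 0.03527711]
```

The box measures 86.4 mm wide at the rim and is centred at (592.3,-13.7), with jaw direction 84.7°. The commands can only spin about z, so I'll tilt the pile in the grip. I lower its base-side end onto the near end wall's rim, so the pile pivots between the pads with the far edge going down. Then I lift it, shift it and insert it.

Request:
arm_command --moves '[[55,[-6,1,-4],0.4],[55,[-14,2,-8],0],[55,[-16,2,-10],0],[55,[-16,2,-12],0],[55,[-16,2,-12],0],[55,[-16,2,-12],0],[55,[-14,2,-11],0],[55,[-9,1.5,-7],0],[55,[-2.3,0.2,-4],0],[55,[0,0,0],0]]'

```text
clock: 8.3
ee_pos: [0.5797, -0.012, 0.1081]
tool_rot: [[-0.996, 0.09, -0.002], [0.09, 0.996, -0.0], [0.002, -0.0, -1.0]]
contact_force: [-0.2, -0.8, -1.7]
grip_width: 0.0638
```

Run:
```python
from h import *
s=get_state(); p=s['ee_pos']*1000; e=np.array([.9957,-.0924]);j=np.array([.0924,.9957]); d=p[:2]-[592.3,-13.7]
print(p,'s',d@e,'lat',d@j,'want -9,-0.8',np.degrees(np.arctan2(s['tool_rot'][1,1],s['tool_rot'][0,1])),s['contact_force'],s['clock'])
```

```text
[579.65539906 -12.0172609  108.07065217] s -12.745714253244662 lat 0.5071421961391165 want -9,-0.8 84.82267341153792 [-0.21181663 -0.76878322 -1.74849021] 8.3
```

Request:
arm_command --moves '[[55,[2.2,-2.3,0],0],[55,[0,0,-2.5],0],[55,[0,0,-2.5],0],[55,[0,0,-2.5],0],[55,[0,0,-2.5],0],[55,[0,0,-2.5],0],[55,[0,0,-2.5],0],[55,[0,0,-2.5],0],[55,[0,0,-1.5],0],[55,[0,0,0],0]]'

```text
clock: 9.3
ee_pos: [0.5868, -0.0145, 0.0916]
tool_rot: [[-0.996, 0.09, 0.008], [0.09, 0.996, -0.001], [-0.008, -0.0, -1.0]]
contact_force: [3.5, -1.9, 4.5]
grip_width: 0.0634
```

Run:
```python
from h import *
s=get_state(); p=s['ee_pos']*1000; e=np.array([.9957,-.0924]);j=np.array([.0924,.9957]); d=p[:2]-[592.3,-13.7]
print(p,'s',d@e,'lat',d@j,s['contact_force'],s['wrist_torque'],s['clock'])
save('wrist','w5.png'); save('scene','s5.png')
w=np.load('pics/w5.png.npz')['img']; sc=np.load('pics/s5.png.npz')['img'][230:350,250:390]
A=np.zeros((600,800,3),np.uint8);A[:360,:480]=cv2.resize(w,(480,360));A[240:600,380:800]=cv2.resize(sc,(420,360),interpolation=2)
cv2.imwrite('pics/c5.png',A[:,:,::-1])
```

```text
[586.78215714 -14.50182498  91.56128426] s -5.420027511113151 lat -1.308225811772686 [ 3.52274586 -1.87273505  4.53865041] [-0.12274446 -0.24512109  0.0337306 ] 9.3
```

View pics/c5.png

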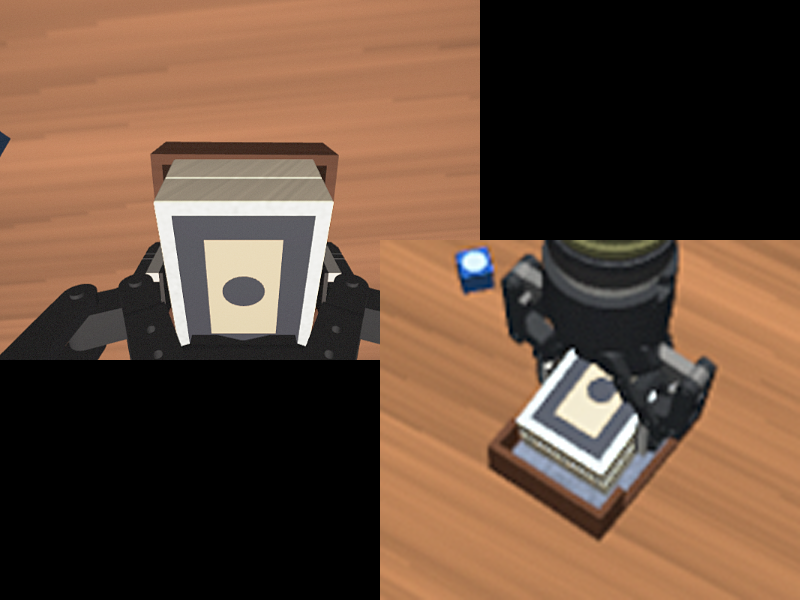

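```bash
cat >> h.py <<'E'
def tilt(fn,top,bot,R=None,t=None):
    # edges of the pile's near end face, 64 mm wide: depth from width; bottom edge is 36 mm from top edge
    s=get_state(); d=np.load('pics/'+fn+'.npz'); K=d['K']; out=[]
    for a,b in(top,bot):
        Z=.064*K[0,0]/np.hypot(b[0]-a[0],b[1]-a[1]); m=np.array([(a[0]+b[0])/2,(a[1]+b[1])/2,1])
        out.append(d['c']+d['R']@(np.linalg.inv(K)@m*Z))
    out=np.array(out)*1000; v=out[0]-out[1]; h=np.hypot(v[0],v[1]); print('top',out[0].round(1),'bot',out[1].round(1),'len',np.linalg.norm(v),'tilt',np.degrees(np.arctan2(h,v[2])), np.degrees(np.arctan2(v[0],v[2])))
E
python3 - <<'E'
from h import *
tilt('w4.png',[(213,247),(437,247)],[(237.5,216),(414,216)])
tilt('w5.png',[(207,269),(444,268)],[(229,212),(421,212)])
g=np.load('pics/w5.png.npz')['img'][180:300,180:480]; cv2.imwrite('pics/c6.png',cv2.resize(g,(800,320),interpolation=2)[:,:,::-1])
E
```

```text
top [648.1 -23.  151.2] bot [647.5 -22.6 118.9] len 32.324866040896836 tilt 1.2435037297940774 1.020558039615853
top [546.   -9.8  62.3] bot [537.9  -9.1  33. ] len 30.386705576487557 tilt 15.473784664483528 15.42450964302156
```

View pics/c6.png

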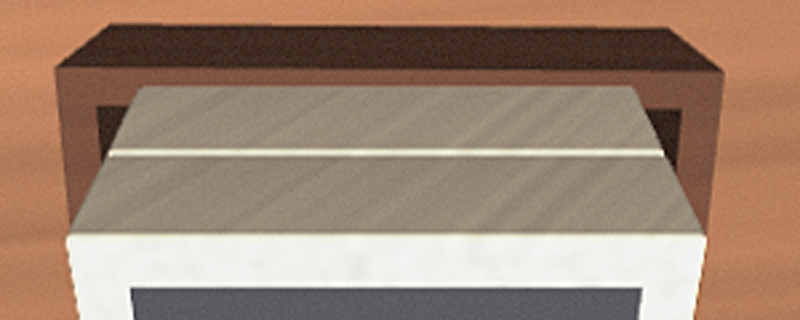

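The pile pivoted as one, with the decks still flush. The edge measurement and the geometry put the tilt at about 11°, so I press a little further to 15°, then lift clear and check.

Request:
arm_command --moves '[[55,[-2,0,-1.5],0],[55,[-1,0,-1.5],0],[55,[0,0,-1],0],[55,[0,0,-0.5],0],[55,[0,0,0],0],[55,[0,0,4],0],[55,[0,0,8],0],[55,[0,0,10],0],[55,[0,0,6],0],[55,[0,0,0],0]]'

```text
clock: 10.4
ee_pos: [0.5808, -0.0142, 0.114]
tool_rot: [[-0.996, 0.09, 0.002], [0.09, 0.996, -0.0], [-0.002, 0.0, -1.0]]
contact_force: [0.1, -1.4, -2.2]
grip_width: 0.0636
```

Run:
```python
from h import *
s=get_state(); p=s['ee_pos']*1000; e=np.array([.9957,-.0924]);j=np.array([.0924,.9957]); d=p[:2]-[592.3,-13.7]
print(p,'s',d@e,'lat',d@j,s['contact_force'],s['wrist_torque'],s['clock'])
save('wrist','w6.png')
g=np.load('pics/w6.png.npz')['img'][120:420,120:520]; cv2.imwrite('pics/c7.png',cv2.resize(g,(800,600),interpolation=2)[:,:,::-1])
```

```text
[580.84502906 -14.16852006 113.95682984] s -11.362423307029845 lat -1.5249447412184496 [ 0.11457753 -1.36820474 -2.17914328] [-0.00784495 -0.0436394   0.02614407] 10.4
```

View pics/c7.png

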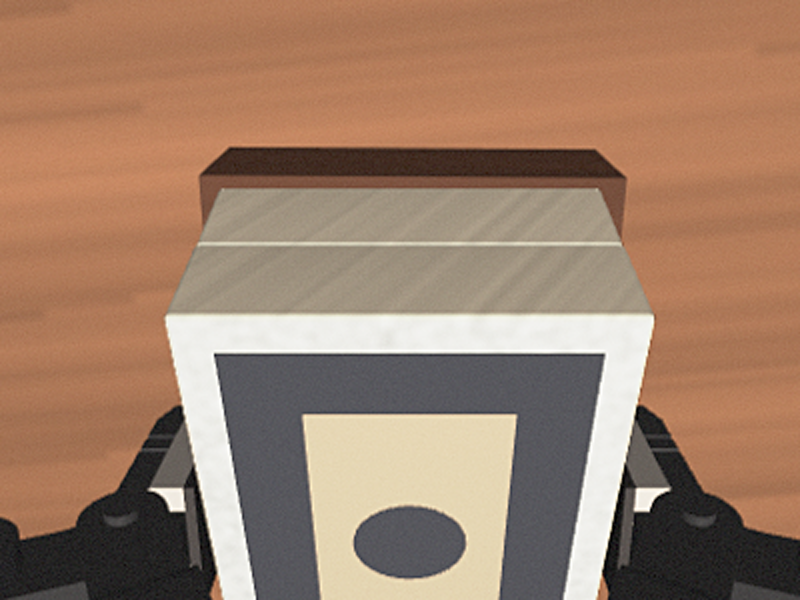

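Computed by hand from those corners, the tilt is about 13.4° and the pile is clean and flush. One slightly deeper press brings it to 15°.

Request:
arm_command --moves '[[55,[0,0,-10],0],[55,[0,0,-10],0],[55,[0,0,-6],0],[55,[0,0,-3],0],[55,[0,0,-1.5],0],[55,[0,0,0],0],[55,[0,0,5],0],[55,[0,0,10],0],[55,[0,0,10],0],[55,[0,0,3],0]]'

```text
clock: 11.45
ee_pos: [0.5808, -0.0142, 0.1109]
tool_rot: [[-0.996, 0.09, 0.001], [0.09, 0.996, 0.0], [-0.001, 0.0, -1.0]]
contact_force: [-0.4, 0.0, -2.5]
grip_width: 0.0639
```

```bash
cat > t.py <<'E'
from h import *
import sys
def meas(fn):
    d=np.load('pics/'+fn+'.npz'); im=d['img']; g=im.astype(int)
    # near face + white border: top edge row = jump grey-brown -> white along column 325; corners: white extents
    hsv=cv2.cvtColor(im,cv2.COLOR_RGB2HSV); m=((hsv[...,1]<75)&(hsv[...,2]>95)).astype(np.uint8); m[440:]=0
    m=cv2.morphologyEx(m,cv2.MORPH_OPEN,np.ones((5,5)))
    c=max(cv2.findContours(m,0,2)[0],key=cv2.contourArea).reshape(-1,2)
    y0=c[:,1].min(); b=c[c[:,1]<=y0+1]; bl,br=b[:,0].min(),b[:,0].max()
    col=hsv[:,325,:].astype(int); w=[r for r in range(y0+10,400) if im[r,325].min()>200]
    # first long white run
    t=next(r for r in w if all(k in w for k in range(r,r+6)))
    row=np.where(m[t+1])[0]; tl,tr=row.min(),row.max()
    px=np.array([(tl,t),(tr,t),(br,y0),(bl,y0)],float)
    o=np.array([(-.032,.018,0),(.032,.018,0),(.032,-.018,0),(-.032,-.018,0)])
    ok,r,tv=cv2.solvePnP(o,px,d['K'],None,flags=cv2.SOLVEPNP_IPPE)
    v=d['R']@cv2.Rodrigues(r)[0][:,1]; P=d['c']+d['R']@(tv.ravel())
    print(fn,px.tolist(),'tilt',np.degrees(np.arctan2(v[0]*.9957-v[1]*.0924,v[2])),'bottom edge',(P-.018*v)*1000)
for f in sys.argv[1:]: meas(f)
E
python3 - <<'E'
from h import *
s=get_state(); p=s['ee_pos']*1000; e=np.array([.9957,-.0924]);j=np.array([.0924,.9957]); d=p[:2]-[592.3,-13.7]
print(p,'s',d@e,'lat',d@j,s['contact_force'],s['clock'])
save('wrist','w7.png')
E
for f in w4 w6 w7; do python3 t.py $f.png; done
```

```text
[580.80172155 -14.18153936 110.91542345] s -11.404341618057495 lat -1.541909674492075 [-0.40796046  0.02164084 -2.49019485] 11.45
w4.png [[213.0, 247.0], [436.0, 247.0], [410.0, 216.0], [239.0, 216.0]] tilt -0.48785403512830305 bottom edge [648.59191081 -23.17136036 114.59928667]
w6.png [[203.0, 278.0], [446.0, 278.0], [418.0, 214.0], [231.0, 214.0]] tilt 13.41754151310329 bottom edge [532.98669341  -9.02749781  52.95643084]
w7.png [[200.0, 288.0], [449.0, 288.0], [422.0, 215.0], [227.0, 215.0]] tilt 16.53295190633951 bottom edge [532.12701363  -8.97545608  54.2751716 ]
```

Tilt is now about 16.5° with both decks flush. Its low edge has to come about 12 mm in from the far end wall, so I shift 13.3 mm along the box and go down.

Request:
arm_command --moves '[[55,[2.3,0,0],0],[55,[5,0,0],0],[55,[4,-0.3,0],0],[55,[2,0,0],0],[55,[0,0,0],0],[55,[0,0,-3],0],[55,[0,0,-6],0],[55,[0,0,-6],0],[55,[0,0,-3],0],[55,[0,0,0],0]]'

```text
clock: 12.5
ee_pos: [0.5929, -0.0145, 0.0915]
tool_rot: [[-0.996, 0.09, -0.002], [0.09, 0.996, 0.0], [0.002, -0.0, -1.0]]
contact_force: [0.0, -0.1, -2.4]
grip_width: 0.0635
```

```bash
cat > q.py <<'E'
from h import *
import sys
s=get_state(); p=s['ee_pos']*1000; e=np.array([.9957,-.0924]);j=np.array([.0924,.9957]); d=p[:2]-[592.3,-13.7]
print(p,'s',d@e,'lat',d@j,s['contact_force'],s['wrist_torque'],s['clock'])
save('wrist',sys.argv[1])
E
python3 q.py w8.png; python3 t.py w8.png
```

```text
[592.93452983 -14.45261011  91.50993217] s 0.7013425218910702 lat -0.6907433336710419 [ 0.00459045 -0.11513134 -2.40985398] [-0.00371039 -0.02188249  0.05754255] 12.5
w8.png [[200.0, 288.0], [449.0, 288.0], [415.0, 203.0], [232.0, 203.0]] tilt 26.455006766828248 bottom edge [540.40661621  -9.12677366  33.15259645]
```

Clear of all walls: no contact force, and the low edge is about 13 mm from the end wall. Now I lower so the floor lays the pile flat.

Request:
arm_command --moves '[[55,[0.3,0.5,-2],0],[55,[0,0,-2],0],[55,[0,0,-1.5],0],[55,[0,0,-1.5],0],[55,[0,0,-1.5],0],[55,[0,0,-1.5],0],[55,[0,0,-1.5],0],[55,[0,0,-1.5],0],[55,[0,0,-1],0],[55,[0,0,0],0]]'

```text
clock: 13.55
ee_pos: [0.5932, -0.0139, 0.0805]
tool_rot: [[-0.996, 0.09, -0.0], [0.09, 0.996, 0.0], [0.0, 0.0, -1.0]]
contact_force: [-6.3, -0.1, 13.6]
grip_width: 0.0638
```

```bash
python3 q.py w9.png; python3 t.py w9.png
```

```text
[593.17952056 -13.85505691  80.47072545] s 0.890065876197799 lat -0.07312247006770402 [-6.33336803 -0.12453646 13.64264501] [ 0.04528763  0.90081801 -0.00128406] 13.55
w9.png [[218.0, 228.0], [430.0, 228.0], [422.0, 211.0], [224.0, 211.0]] tilt -6.692198380495224 bottom edge [545.95523474  -9.20110423  12.21290004]
```

Run:
```python
from h import *
save('scene','s9.png')
w=np.load('pics/w9.png.npz')['img'][120:480,80:560]; sc=np.load('pics/s9.png.npz')['img'][240:340,265:385]
A=np.zeros((600,800,3),np.uint8);A[:360,:480]=w;A[270:600,404:800]=cv2.resize(sc,(396,330),interpolation=2)
cv2.imwrite('pics/c9.png',A[:,:,::-1])
```

```text
(no output)
```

View pics/c9.png

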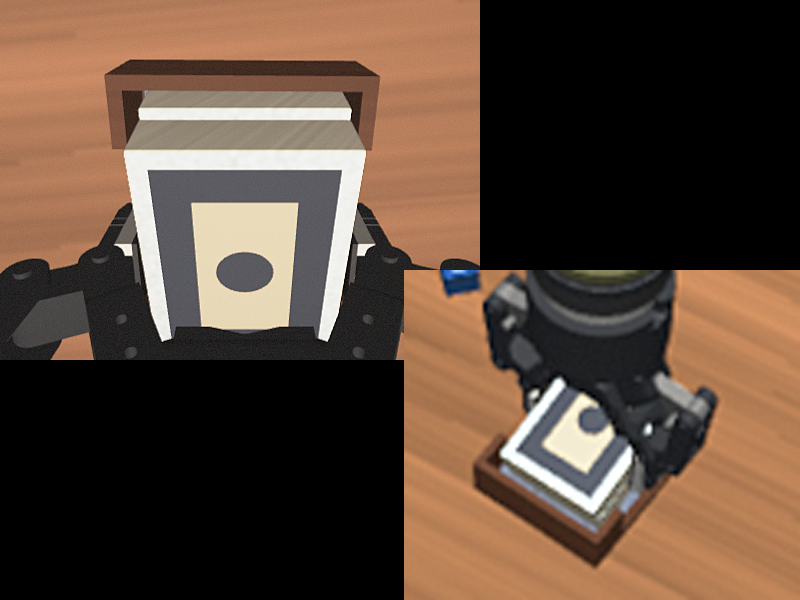

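The picture shows the pile still tilted by about 11°, and the lower deck has slid a few mm toward the base against the upper (white strip at crop rows 108-120). The floor drags its low edge. I continue down while drifting toward the base so that edge need not slide.

Request:
arm_command --moves '[[55,[-1,0.1,-0.5],0],[55,[-0.8,0.1,-0.5],0],[55,[-0.6,0,-0.7],0],[55,[-0.6,0.1,-0.7],0],[55,[-0.6,0,-0.7],0],[55,[-0.5,0.1,-0.7],0],[55,[-0.5,0,-0.7],0],[55,[-0.4,0,-0.5],0],[55,[0,0,0],0],[55,[0,0,0],0]]'

```text
clock: 14.65
ee_pos: [0.5922, -0.0137, 0.0782]
tool_rot: [[-0.996, 0.09, 0.009], [0.09, 0.996, -0.0], [-0.009, 0.0, -1.0]]
contact_force: [-4.1, 0.2, 23.4]
grip_width: 0.064
```

```bash
python3 q.py w10.png
python3 - <<'E'
from h import *
im=np.load('pics/w10.png.npz')['img']; c=im[190:300,325].astype(int)
# brightness runs along the centre column and white widths
b=c.min(1); 
print([(190+i,int(b[i])) for i in range(0,110,1) if i and abs(b[i]-b[i-1])>25])
for r in range(200,290,6):
    w=np.where(im[r,150:500].min(1)>150)[0]; print(r,(w.min()+150,w.max()+150,len(w)) if len(w) else None,end=' ')
E
```

```text
[592.18439307 -13.72800657  78.22484811] s -0.11252201651114538 lat -0.0385682267231424 [-4.11245635  0.24031447 23.41983768] [-0.05665154  0.28764972 -0.10575538] 14.65
[(199, 66), (215, 105), (225, 139), (226, 211), (238, 134), (239, 102), (264, 133), (265, 187), (266, 224), (285, 190), (286, 74)]
200 None 206 None 212 None 218 (np.int64(223), np.int64(223), 1) 224 None 230 (np.int64(220), np.int64(430), 211) 236 (np.int64(221), np.int64(429), 209) 242 None 248 None 254 None 260 None 266 (np.int64(205), np.int64(444), 240) 272 (np.int64(205), np.int64(444), 240) 278 (np.int64(206), np.int64(443), 238) 284 (np.int64(207), np.int64(442), 236)
```

Run:
```python
from h import *
e=np.array([.9957,-.0924])
def pt(fn,r,a,b):
    d=np.load(f'pics/{fn}.npz');K=d['K'];Z=.064*K[0,0]/(b-a+1);P=(d['c']+d['R']@(np.linalg.inv(K)@[(a+b)/2,r,1])*Z)*1000
    return np.array([(P[:2]-[592.3,-13.7])@e,P[2]]).round(1)
print('upper top',pt('w10.png',265,205,444),'lower top',pt('w10.png',226,220,430))
im=np.load('pics/w10.png.npz')['img']
hsv=cv2.cvtColor(im,cv2.COLOR_RGB2HSV)
for r in (212,216,220,240,244,250,256,262):
    w=np.where((hsv[r,180:470,1]<75)&(hsv[r,180:470,2]>95))[0]+180; print(r,w.min(),w.max(), pt('w10.png',r,w.min(),w.max()))
print('w4 flat ref', pt('w4.png',247,213,436)-[0,187.9], 'z cam', np.load('pics/w10.png.npz')['c'])
for s,z in((-44,41),(-44,23),(-44,5),(-47,23),(-47,5)):
    P=np.array([592.3,-13.7])+s*e; print(s,z,proj('w10.png',[[P[0]/1e3,P[1]/1e3,z/1e3]]))
```

```text
upper top [-42.6  49.9] lower top [-48.2  32.6]Traceback (most recent call last):
  File "<stdin>", line 10, in <module>
    return umr_minimum(a, axis, None, out, keepdims, initial, where)
ValueError: zero-size array to reduction operation minimum which has no identity
```

The numbers show the near end still about 9 mm up, and the lower deck's near edge at s≈-50, against the near wall's inner face, so it is wedged. I relieve the press and shift toward the far wall. That frees the lower deck, and the upper one butts on that wall, which squares the pile. Then I press down again.

Request:
arm_command --moves '[[55,[0,0,2],0],[55,[0,0,2],0],[55,[2,-0.2,0],0],[55,[2,-0.2,0],0],[55,[2,-0.2,0],0],[55,[2,-0.2,0],0],[55,[1,0,0],0],[55,[0,0,0],0],[55,[0,0,0],0],[55,[0,0,0],0]]'

```text
clock: 15.7
ee_pos: [0.5944, -0.0141, 0.0777]
tool_rot: [[-0.996, 0.09, -0.007], [0.09, 0.996, 0.001], [0.007, 0.0, -1.0]]
contact_force: [-8.1, 1.2, 14.3]
grip_width: 0.0638
```

```bash
cat > m.py <<'E'
from h import *
import sys
fn=sys.argv[1]; e=np.array([.9957,-.0924]); d=np.load(f'pics/{fn}.npz'); K=d['K']; im=d['img']
def pt(r,a,b):
    Z=.064*K[0,0]/(b-a+1);P=(d['c']+d['R']@(np.linalg.inv(K)@[(a+b)/2,r,1])*Z)*1000
    return np.array([(P[:2]-[592.3,-13.7])@e,(P[:2]-[592.3,-13.7])@[.0924,.9957],P[2]]).round(1)
b=im[:,325].min(1)>180; r=190
while r<330:   # white runs on the centre column: near edges of the deck tops
    if b[r]:
        n=r
        while b[n]: n+=1
        w=np.where(im[r+2,180:470].min(1)>165)[0]+180
        print('white rows',r,n,'cols',w.min(),w.max(),'s,lat,z',pt(r,w.min(),w.max())); r=n
    r+=1
E
python3 q.py w11.png; python3 m.py w11.png; python3 m.py w4.png
```

```text
[594.3879394  -14.07187364  77.7407443 ] s 2.1133223853380643 lat -0.17734897778534714 [-8.12315161  1.24824739 14.26226963] [ 0.11372742  1.16908595 -0.00680732] 15.7
white rows 223 237 cols 221 428 s,lat,z [-47.1   0.5  30.9]
white rows 262 283 cols 206 443 s,lat,z [-41.2   0.5  49. ]
white rows 318 344 cols 213 435 s,lat,z [-23.4   0.4  47.3]
white rows 247 267 cols 213 436 s,lat,z [ 56.4  -4.3 151.2]
white rows 302 356 cols 218 431 s,lat,z [ 73.7  -4.4 151.5]
```

Request:
arm_command --moves '[[55,[0,0,-0.5],0],[55,[0,0,-0.7],0],[55,[0,0,-0.7],0],[55,[0,0,-0.7],0],[55,[0,0,-0.7],0],[55,[0,0,-0.7],0],[55,[0,0,-0.5],0],[55,[0,0,-0.5],0],[55,[0,0,0],0],[55,[0,0,0],0]]' --grip_force 20

```text
clock: 16.75
ee_pos: [0.5941, -0.0141, 0.0728]
tool_rot: [[-0.996, 0.09, -0.007], [0.09, 0.996, 0.001], [0.007, 0.0, -1.0]]
contact_force: [-9.0, 1.4, 14.6]
grip_width: 0.0635
```

```bash
python3 q.py w12.png; python3 m.py w12.png
```

```text
[594.14362536 -14.06896363  72.78987269] s 1.869790014970932 lat -0.19702610009822824 [-8.96599917  1.43258986 14.64131094] [0.15546207 1.22517227 0.00170767] 16.75
white rows 215 232 cols 224 425 s,lat,z [-48.8   0.5  21.7]
white rows 250 271 cols 209 440 s,lat,z [-43.6   0.5  40.4]
white rows 307 363 cols 215 434 s,lat,z [-25.9   0.5  40. ]
```

The pile is flat: the upper top is at z≈40 all along and the lower top at 22. The upper deck overhangs by about 5 mm. To square the edges I draw the gripped pile toward the base. The lower deck stops on the near end wall and the upper comes flush.

Request:
arm_command --moves '[[55,[0,0,0.6],0],[55,[-2,0.2,0.6],0],[55,[-2,0.2,0],0],[55,[-2,0.2,0],0],[55,[-2,0.1,0],0],[55,[-2,0.2,0],0],[55,[-2,0.2,0],0],[55,[-1.5,0.1,0],0],[55,[-1,0.1,0],0],[55,[0,0,0],0]]'

```text
clock: 17.8
ee_pos: [0.588, -0.0137, 0.075]
tool_rot: [[-0.996, 0.091, 0.01], [0.091, 0.996, -0.001], [-0.01, -0.0, -1.0]]
contact_force: [8.5, -2.4, -2.8]
grip_width: 0.0629
```

```bash
python3 q.py w13.png; python3 m.py w13.png
```

```text
[588.04253451 -13.66295176  74.9681375 ] s -4.242581645100338 lat -0.35650087779044226 [ 8.50349796 -2.39833747 -2.77890218] [-0.28387732 -1.58245637 -0.03213243] 17.8Traceback (most recent call last):
  File "m.py", line 13, in <module>
    print('white rows',r,n,'cols',w.min(),w.max(),'s,lat,z',pt(r,w.min(),w.max())); r=n
                                  ~~~~~^^
    return umr_minimum(a, axis, None, out, keepdims, initial, where)
ValueError: zero-size array to reduction operation minimum which has no identity
```

```bash
sed -i "s/w=np.where(im\[r+2,180:470\].min(1)>165)/w=np.where(im[(r+n)\/\/2 if n-r<6 else r+2,180:470].min(1)>150)/" m.py; python3 m.py w13.png
```

```text
white rows 231 233 cols 223 423 s,lat,z [-49.1  -0.2  24.1]
white rows 251 272 cols 209 440 s,lat,z [-48.9   0.3  41.9]
white rows 307 363 cols 214 434 s,lat,z [-31.7   0.2  42.2]
```

The decks are flush again (-49.1 vs -48.9). I move the pile off the wall toward the middle and set it down.

Request:
arm_command --moves '[[55,[2,-0.2,0],0],[55,[2,-0.2,0],0],[55,[2,-0.2,0],0],[55,[2,-0.1,0],0],[55,[0.5,0,0],0],[55,[0,0,-0.7],0],[55,[0,0,-0.7],0],[55,[0,0,-0.6],0],[55,[0,0,0],0],[55,[0,0,0],0]]'

```text
clock: 18.85
ee_pos: [0.5896, -0.0137, 0.0728]
tool_rot: [[-0.996, 0.09, -0.004], [0.09, 0.996, 0.0], [0.004, -0.0, -1.0]]
contact_force: [-6.7, 0.2, 13.9]
grip_width: 0.0636
```

```bash
python3 q.py w14.png; python3 m.py w14.png
```

```text
[589.58979385 -13.70388832  72.78294735] s -2.6981929830535925 lat -0.2542946501004009 [-6.74050975  0.2472397  13.93899377] [-0.03876274  0.85325099 -0.00559655] 18.85
white rows 230 233 cols 224 424 s,lat,z [-48.5   0.3  22.4]
white rows 251 271 cols 209 440 s,lat,z [-47.8   0.4  40.4]
white rows 307 363 cols 215 434 s,lat,z [-30.4   0.4  39.9]
```

It is flat and flush on the floor. I relieve the residual push, open, and rise straight up.

Request:
arm_command --moves '[[55,[-2,0.2,0.5],0],[55,[0,0,0],0],[70,[0,0,0],0],[80,[0,0,0],0],[85,[0,0,0],0],[85,[0,0,0],0],[85,[0,0,0],0],[85,[0,0,0],0],[85,[0,0,0],0],[85,[0,0,0],0]]'

```text
clock: 19.9
ee_pos: [0.59, -0.0136, 0.0721]
tool_rot: [[-0.996, 0.09, -0.0], [0.09, 0.996, 0.0], [0.0, 0.0, -1.0]]
contact_force: [0.3, -0.8, -0.6]
grip_width: 0.0853
```

```bash
python3 q.py w15.png; python3 m.py w15.png
```

```text
[589.95745794 -13.55770431  72.08998002] s -2.345617246641833 lat -0.07476706983923621 [ 0.31316379 -0.79455058 -0.60623136] [-0.04686663 -0.00545224  0.01834132] 19.9
white rows 229 231 cols 220 425 s,lat,z [-49.2  -0.   24.4]
white rows 249 270 cols 208 440 s,lat,z [-48.    0.4  39.8]
white rows 306 362 cols 214 435 s,lat,z [-30.7   0.6  39.9]
```

Request:
arm_command --moves '[[85,[0,0,4],0],[85,[0,0,10],0],[85,[0,0,20],0],[85,[0,0,25],0],[85,[0,0,25],0],[85,[0,0,25],0],[85,[0,0,15],0],[85,[0,0,6],0],[85,[0,0,0],0],[85,[0,0,0],0]]'

```text
clock: 20.95
ee_pos: [0.5895, -0.0135, 0.2016]
tool_rot: [[-0.996, 0.09, -0.001], [0.09, 0.996, -0.0], [0.001, -0.0, -1.0]]
contact_force: [-0.2, -0.1, -0.4]
grip_width: 0.0854
```

```bash
python3 q.py w16.png; python3 m.py w16.png
python3 - <<'E'
from h import *
save('scene','s16.png'); save('top','t16.png')
w=np.load('pics/w16.png.npz')['img'][60:400,90:550]; sc=np.load('pics/s16.png.npz')['img'][240:340,265:385]
A=np.zeros((600,800,3),np.uint8);A[:340,:460]=w;A[270:600,404:800]=cv2.resize(sc,(396,330),interpolation=2)
A[345:600,:400]=cv2.resize(np.load('pics/s16.png.npz')['img'],(400,300))[45:]
cv2.imwrite('pics/c16.png',A[:,:,::-1])
E
```

```text
[589.50018778 -13.54235377 201.59672247] s -2.8023395364611634 lat -0.1017343019260319 [-0.24070374 -0.10758061 -0.42509269] [ 0.03072441  0.03428806 -0.02297108] 20.95
white rows 205 235 cols 272 377 s,lat,z [-30.4   0.8  38.1]
white rows 263 291 cols 273 375 s,lat,z [ 5.4  0.6 42.7]
white rows 306 314 cols 276 373 s,lat,z [36.6  1.  40. ]
```

View pics/c16.png

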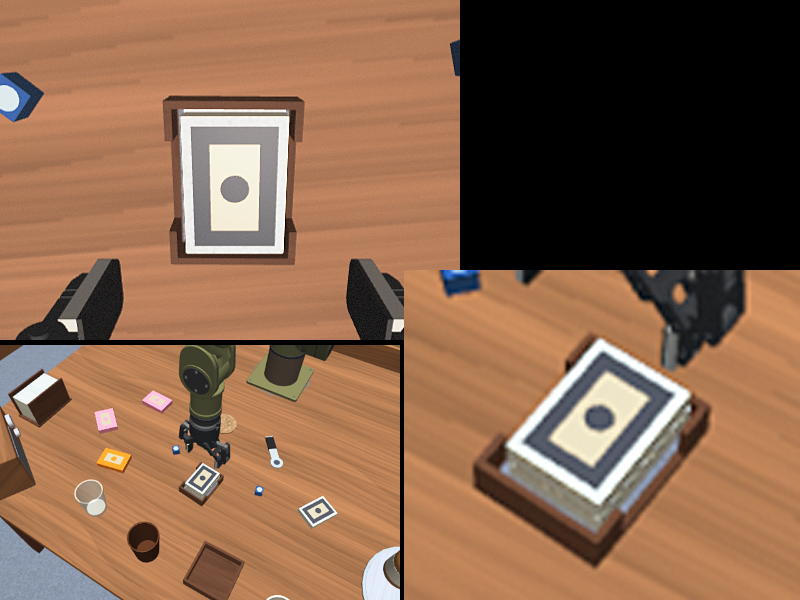

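The pile lies flat in the box with one deck on the other. A thin strip of the lower deck shows at the near end (crop row about 110). The single deck and the look-alikes have not moved, and the gripper is clear. Handing in.

```bash
python3 -c "
from cell import *
print(job_done())"
```

```text
the job is handed in; nothing more can be done
None
```

The two-deck pile is in the cut-out card box, flat on its floor with one deck on the other. I handed the job in at about 21 s of the 42 s allowed.

**How it went:**
- **Tilt:** The commands can only spin the tool about z, so I tilted the pile inside the grip by pressing one end on the near end wall's rim. It measured about 16.5°. I lifted it and lowered the low edge in first, about 13 mm from the far end wall by calculation.
- **Laying flat:** This did not go cleanly. The lower deck wedged against the near wall and the two decks slid about 5 mm apart. I freed it, pressed the pile flat, and squared the decks against the near wall. Then I moved the pile slightly off that wall, relieved the push and let go.

**Last checks:**
- The top deck's near part read level, at z ≈ 40 mm against 41 expected.
- The decks' edges were within about 1 mm of each other. A thin strip of the lower deck shows at the near end, and the pile sits perhaps 1–2° askew in the box.
- The near edge is about 2–3 mm from the near end wall.
- The gripper was about 13 cm above where it let go, with no contact force.
- In the picture the single deck and the look-alikes had not moved.

**Measurements that disagreed:**
- One automatic tilt reading gave 26° just before insertion. I judged it a bad edge detection because the pile's top edge had not moved in the image.
- The first tilt estimate at the rim read 15.5°, and a closer look put it nearer 11°, so I pressed again.
- After the last lift, the automatic heights along the pile scattered between 38 and 43 mm, because that script was written for the close-up view.

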